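# Watch parts jars, last off, first on

## Task

The four parts jars stand in the wells of the grey strip-down bar in the order in which the watch came apart, the first off next to the bar's brass knob. Move them to the wooden assembly rack in reverse order: the jar farthest from the bar's knob goes into the pocket next to the rack's brass knob, the next one into the next pocket, and so on, each upright on its own pocket's floor. Do not drop or tip a jar, and leave the oil bottle and the loupe where they are.

Things in the scene. Friction and masses are not known exactly. Their poses are not given: they have to be found in the camera images.
- jar_red: Round closed parts jar, clear sides with brass parts inside and a red lid; diameter 36 mm, height 46 mm, 50 to 95 g. Origin: centre of its underside; z up. It stands upright at the start in one of the four wells.
- jar_blue: Round closed parts jar, clear sides with brass parts inside and a blue lid; diameter 36 mm, height 46 mm, 50 to 95 g. Origin: centre of its underside; z up. It stands upright at the start in one of the four wells.
- jar_yellow: Round closed parts jar, clear sides with brass parts inside and a yellow lid; diameter 36 mm, height 46 mm, 50 to 95 g. Origin: centre of its underside; z up. It stands upright at the start in one of the four wells.
- jar_white: Round closed parts jar, clear sides with brass parts inside and a white lid; diameter 36 mm, height 46 mm, 50 to 95 g. Origin: centre of its underside; z up. It stands upright at the start in one of the four wells.
- well_red: Fixed round black well on the grey bar, where the red-lidded jar starts (all wells look alike). 55 mm wide, 49 mm inside; floor 3 mm, rim 8 mm above its origin (centre of its underside, 8 mm above the bench); axes parallel to the bar's.
- well_blue: Fixed round black well on the grey bar, where the blue-lidded jar starts (all wells look alike). 55 mm wide, 49 mm inside; floor 3 mm, rim 8 mm above its origin (centre of its underside, 8 mm above the bench); axes parallel to the bar's.
- well_yellow: Fixed round black well on the grey bar, where the yellow-lidded jar starts (all wells look alike). 55 mm wide, 49 mm inside; floor 3 mm, rim 8 mm above its origin (centre of its underside, 8 mm above the bench); axes parallel to the bar's.
- well_white: Fixed round black well on the grey bar, where the white-lidded jar starts (all wells look alike). 55 mm wide, 49 mm inside; floor 3 mm, rim 8 mm above its origin (centre of its underside, 8 mm above the bench); axes parallel to the bar's.
- strip_bar: Fixed grey bar of the strip-down row, 316 mm long (y axis), 68 mm wide (x), 8 mm thick, with the four wells at y = -93, -31, 31, 93 mm, x = 0. A brass knob (22 mm wide, top 32 mm above the bench) on a white tab at y = +142 mm marks the first-off end. Origin: centre of its underside, on the bench; y points to the robot's left (world +y) within 0.2 rad.
- rack: Fixed wooden assembly rack, 316 mm long (y axis), 68 mm wide (x). Green-lined square pockets at y = -93, -31, 31, 93 mm, x = 0, 56 mm inside; floor 8 mm, 6 mm thick walls' tops 14 mm above the origin (centre of underside, on the bench). Brass knob (22 mm wide, top at 32 mm) on a white tab at y = +142 mm. y points to the robot's left within 0.2 rad. Nearer than the bar or beyond it.
- oil: Bystander: small oil bottle with a red cap and paper label, 26 mm wide, 62 mm high, to the robot's right of the work, standing loose. Origin: centre of its underside.
- loupe: Bystander: black eyeglass loupe, 36 mm wide at the foot, 24 mm high, to the robot's left of the work, standing loose. Origin: centre of its underside.
Mind the look-alikes: they are no part of the job. Leave any pink or turquoise look-alike of the jar_blue alone.

How it is judged:
By the outcome, as a careful person would: the job done as asked, in the order asked, and still so for the second after the job is handed in, with the robot touching nothing.
It also fails if it takes over 80 s, if anything falls off the work surface, if the arm or the gripper's body presses on something with over 40 N, if the wrist force passes 120 N, or if a joint passes its speed limit or range.

## Robot

A 6-joint arm with a two-finger parallel gripper is mounted at the origin on the work surface. World frame = base frame: x ahead of the robot, y to its left, z up, the work surface at z = 0. Lengths are in m, angles in rad, forces in N, time in s.
With the tool pointing down it reaches from about 0.375 to 0.9 m from the base axis. Payload 3.1 kg.
Tool frame: the origin (TCP) lies at the very end of the fingers, on their centre line; the grasp point (between the pads) lies 19 mm behind it (manip.pinch_z is the distance from the TCP to the grasp point, in m); z points along the fingers, y is the line along which they close (so a half turn about z gives the same grasp; the last joint's range is limited). The gripper opens to 85 mm and grips with 20 to 120 N. Pads are 22 mm wide; open, the fingers measure 114 mm over their backs; the gripper's body (76 mm by 85 mm) begins 54 mm behind the grasp point. The pads swing forward as they close: fully open they stand 13 mm farther back than shut.
Start: joints at [-1.435, 0.527, 1.433, -0, 1.181, -0.178], TCP at [0.194, -0.594, 0.231] pointing down, gripper open.
Joint ranges: [-3.08, 3.08], [-0.75, 2.2], [0.22, 2.44], [-1.43, 4.57], [0, 2.65], [-2.85, 2.85]. Speed limits (rad/s): [2.79, 2.79, 3.14, 3.14, 3.14, 3.14].

## Interface

Orientations are given as a unit quaternion [x, y, z, w].
In Python, from station import manip gives the robot as it stands.
- The arm moves only by the tool servo_tool, never from a script. Its argument "commands" is one flat list of numbers, 7 for each row, row after row: the shift along the tool's x, y, z each as a share of 500 mm, from -1 to 1, then the turn, a rotation vector about the tool's x, y, z each as a share of 360 degrees, from -1 to 1, then the opening, from -1 (shut) to 1 (fully open). In form: [dx, dy, dz, rx, ry, rz, claw, dx, dy, dz, rx, ry, rz, claw, ...]. A call has 1 to 12 rows; each row shifts and turns the commanded pose from where the row before left it, along the tool's axes as they then stand; what a row does not reach is not made up. A row lasts 1/12 s, in which the tool goes at most 41.7 mm and 7.16 degrees, less where a joint would pass 70% of its speed; a pose out of reach is approached as far as the arm can. A call with a number of a shift or a turn outside -1 to 1 is refused whole. A call with a gripper value outside its range is refused whole. The fingers move at their own pace and stop on an object; "force" is the grip in N (left out, the last holds). Time passes only in rows, so rows that do not move let the fingers close. It gives the time, the measured TCP pose, the force, the opening and the grip force at its end, in the units of the state.
- manip.sense(): the state, without advancing time (a new reading comes with each control period).
- manip.snapshot(name): name is "side" or "top"; returns a dict with "img" (480x640x3 uint8, red, green, blue), "mtx" (3x3 intrinsics, pixels), "world_to_cam" (4x4, takes a point from world to camera coordinates). Camera axes: x right, y up, looking along -z (the intrinsics and any distortion apply to the point x, -y, -z); pixel columns grow to the right and rows downward; lengths in m; the calibration is good to about 2 mm. A picture is of the moment at which its call begins. There is no depth.
- manip.sign_off(): hands the job in; it is judged then, once.
Trained networks look in a picture, given as the dict that the camera call returned (one of the last four; its "shot" number tells which), for a name from the list of things; names that differ only in an ending like _2 or _b are one class to them, and where a whole thing is asked for, a point or a joint stands for the part that bears it (a point fixed in the world has none). Each returns a list of dicts, best first, with "conf" (0 to 1); they miss things now and then, are a little off and sometimes report something else, mostly with a low value. They report only what shows in the picture. A call takes as long as a camera call. They do not tell look-alikes from the thing itself.
- manip.look_for(picture, query): "box" ([left, top, width, height] in pixels, round what is visible of it).
- manip.silhouettes(picture, query): "pixels" (480x640 bool, what is visible of it) and "box" ([left, top, width, height] in pixels, round what is visible of it).
The state is a dict: "t": time; "q": joint angles; "qd": joint speeds; "tau": joint torques, N m; "tcp_pos": TCP position; "tool_rot": TCP orientation; "force": force on the tool from outside, world axes, zero at the start; "ft_torque": the same for the moment, N m; "finger_gap": opening from 0.0 (shut) to 1.0 (fully open); "gripper_force": force on a finger pad.
Only numpy, scipy, OpenCV 4.12 (cv2) and the standard library are available. Lean on these libraries where they do the work, as an engineer would, in place of code of your own. Each camera call takes 0.05 s, during which the arm holds its last target. There are 200 camera calls.

## Working session

There is one attempt and no reset: what is moved stays moved. The work goes in short steps, Python scripts to look and compute and a tool call to move; the robot and the scene stay as the last step left them, time stands still between calls to the robot, and variables do not carry over. Pictures are saved under pics/ and viewed, at most 14 in all, crops included, and the job is handed in when it is done.

Besides the shell and the picture viewer there is one more tool, called after "Emit:" as a command line: name --argument value ..., lists and objects as JSON in quotes. servo_tool: Moves the arm, as the interface text tells. Its arguments: {"type":"object","properties":{"commands":{"type":"array"},"force":{"type":"number"}},"required":["commands"]}

```bash
mkdir -p pics; ls; python3 - <<'E'
from station import manip
import cv2
s=manip.sense(); print(s)
for n in("top","side"):
    p=manip.snapshot(n); cv2.imwrite(f"pics/{n}0.png",p["img"][:,:,::-1]); print(n,p["mtx"].tolist(),p["world_to_cam"].round(4).tolist(),[k for k in p])
E
```

```text
pics
{'t': 0.0, 'q': array([-1.43446894e+00,  5.28466467e-01,  1.43388249e+00, -8.76507771e-06,
        1.18138409e+00, -1.78485808e-01]), 'qd': array([-0.00044667,  0.0011436 ,  0.00102439, -0.00060814, -0.00162768,
       -0.00112366]), 'tau': array([-1.48944127e-04, -4.42346764e+01, -1.78023469e+01, -2.11628935e-04,
        8.54400132e-03,  1.07665454e-05]), 'tcp_pos': array([ 0.19346157, -0.59356686,  0.23033972]), 'tool_rot': array([ 9.87636312e-01,  1.56758955e-01,  1.85054158e-05, -1.07004114e-03]), 'force': array([-0.1412063 , -0.3442632 ,  0.07961362]), 'ft_torque': array([0.05873723, 0.01552348, 0.05297089]), 'gripper_force': 0.0, 'finger_gap': 0.9977858968609963}
top [[601.5326522327024, 0.0, 325.585979561639], [0.0, 601.5326522327024, 234.04369857666313], [0.0, 0.0, 1.0]] [[0.0226, -0.9997, 0.0065, -0.0169], [0.9857, 0.0233, 0.1671, -0.5968], [-0.1672, 0.0026, 0.9859, -1.0499], [0.0, 0.0, 0.0, 1.0]] ['img', 'mtx', 'world_to_cam', 'shot']
side [[525.951213664402, 0.0, 323.1114208898342], [0.0, 525.951213664402, 227.85273200655428], [0.0, 0.0, 1.0]] [[-0.7485, -0.6631, -0.0098, 0.4621], [0.4627, -0.5328, 0.7085, -0.3146], [-0.4751, 0.5258, 0.7056, -0.8133], [0.0, 0.0, 0.0, 1.0]] ['img', 'mtx', 'world_to_cam', 'shot']
```

View pics/top0.png

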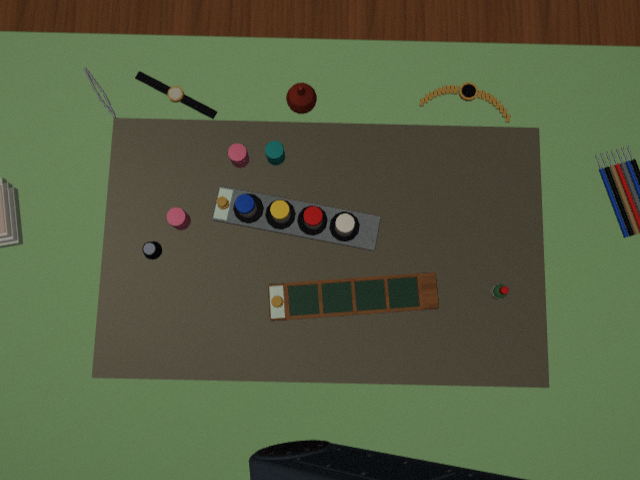

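View pics/side0.png

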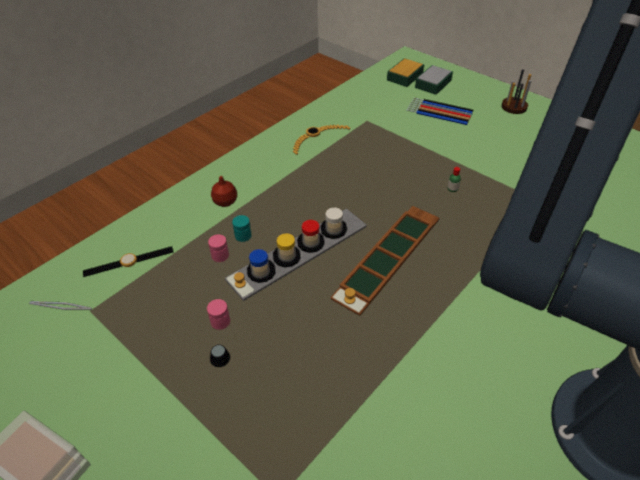

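The order from the knob at left (221,202) is blue (247,205), yellow (281,211), red (313,217), white (345,225). The rack's knob is at (277,301), so white goes in the pocket next to it, then red, yellow and blue. Jar_blue could be mistaken for pink (237,154), pink (177,218) or turquoise (275,152); none of them stands on the bar, so I choose the dark blue lid at (247,205).

```bash
cat > h.py <<'E'
import numpy as np, cv2
from station import manip
def ray(p,u,v,z):
    W=p["world_to_cam"];K=p["mtx"];R=W[:3,:3];c=-R.T@W[:3,3]
    d=np.linalg.inv(K)@[u,v,1];d=R.T@(d*[1,-1,-1])
    return (c+d*(z-c[2])/d[2])[:2]
def proj(p,X):
    X=np.atleast_2d(X);W=p["world_to_cam"];c=X@W[:3,:3].T+W[:3,3];q=(c*[1,-1,-1])@p["mtx"].T
    return q[:,:2]/q[:,2:]
E
python3 - <<'E'
from h import *
from scipy.optimize import least_squares
p=manip.snapshot("top");s=manip.snapshot("side")
def comps(img,cond,win):
    x0,y0,x1,y1=win;m=np.zeros(img.shape[:2],np.uint8);m[y0:y1,x0:x1]=cond[y0:y1,x0:x1]
    n,l,st,c=cv2.connectedComponentsWithStats(m); return [(st[i,4],c[i].round(1).tolist()) for i in range(1,n) if st[i,4]>25]
seeds={"jar_blue":((247,203),(260,258)),"jar_yellow":((281,209),(286,242)),"jar_red":((313,215),(310,228)),"jar_white":((345,223),(334,215))}
for n,ab in seeds.items():
  for pic,(u,v) in zip((p,s),ab):
    h=cv2.cvtColor(pic["img"],cv2.COLOR_RGB2HSV).astype(int);c=h[v,u]
    if n=="jar_white": cond=(h[...,1]<60)&(h[...,2]>130)
    else: cond=(np.abs((h[...,0]-c[0]+90)%180-90)<9)&(h[...,1]>130)&(h[...,2]>70)
    for a,q in comps(pic["img"],cond,(u-18,v-18,u+18,v+18)): print(n,a,q,ray(pic,*q,.052).round(4))
h=cv2.cvtColor(p["img"],cv2.COLOR_RGB2HSV).astype(int)
print(h[299,303],h[295,336])
g=(abs(h[...,0]-h[299,303,0])<20)&(h[...,1]>80)&(h[...,2]<80)
r=[]
for a,q in comps(p["img"],g,(265,265,445,330)): print("pocket",a,q,ray(p,*q,.009).round(4)); r.append(ray(p,*q,.009))
for n,u,v in(("bar",222,203),("rack",277,301)):
    k=(h[...,0]>8)&(h[...,0]<30)&(h[...,1]>130)&(h[...,2]>90)
    print(n,[(a,q,ray(p,*q,.028).round(4)) for a,q in comps(p["img"],k,(u-9,v-12,u+9,v+12))])
for n in("rack","strip_bar","oil","loupe"):
    for d in manip.silhouettes(p,n)[:1]:
        c=max(cv2.findContours(d["pixels"].astype(np.uint8),0,2)[0],key=cv2.contourArea);R=cv2.minAreaRect(c)
        print(n,round(d["conf"],2),R[0],ray(p,*R[0],.01).round(4),[ray(p,*b,.01).round(3).tolist() for b in cv2.boxPoints(R)])
v=cv2.resize(p["img"][180:330,200:450],None,fx=3.2,fy=3.2,interpolation=cv2.INTER_CUBIC);cv2.imwrite("pics/crop.png",v[:,:,::-1])
E
```

```text
jar_blue 284 [244.1, 203.0] [0.6511 0.1482]
jar_blue 230 [257.6, 256.8] [0.6522 0.1493]
jar_yellow 302 [279.3, 209.0] [0.6414 0.083 ]
jar_yellow 275 [285.3, 241.4] [0.6407 0.0852]
jar_red 296 [312.5, 215.3] [0.631  0.0217]
jar_red 255 [310.0, 227.1] [0.631  0.0239]
jar_white 262 [344.5, 222.6] [ 0.6188 -0.0372]
jar_white 172 [333.7, 213.2] [ 0.6215 -0.0386]
[70 92 50] [71 85 48]
pocket 720 [403.1, 292.4] [ 0.4968 -0.1505]
pocket 708 [369.8, 294.6] [ 0.4913 -0.0883]
pocket 675 [337.2, 297.1] [ 0.4853 -0.0275]
pocket 617 [303.7, 299.5] [0.4794 0.0348]
bar [(np.int32(101), [222.1, 202.4], array([0.6565, 0.1928]))]
rack [(np.int32(90), [276.8, 301.2], array([0.474 , 0.0833]))]
rack 0.73 (353.399169921875, 296.41705322265625) [ 0.4872 -0.0577] [[0.507, 0.104], [0.536, -0.214], [0.468, -0.218], [0.439, 0.096]]
strip_bar 0.97 (295.9366455078125, 218.330322265625) [0.6329 0.0539] [[0.624, 0.215], [0.695, 0.206], [0.642, -0.108], [0.571, -0.095]]
oil 0.64 (498.5, 292.0) [ 0.5016 -0.3289] [[0.514, -0.311], [0.515, -0.347], [0.489, -0.346], [0.488, -0.311]]
loupe 0.73 (152.0, 249.5) [0.5666 0.3233] [[0.55, 0.339], [0.582, 0.341], [0.583, 0.307], [0.551, 0.305]]
```

View pics/crop.png

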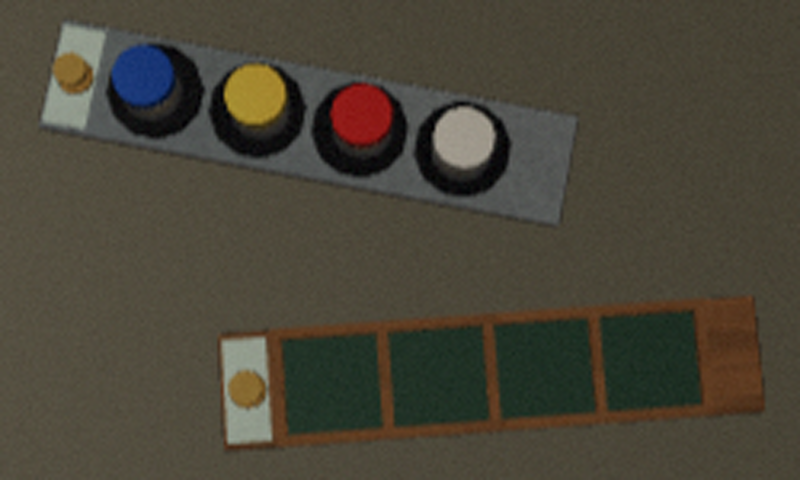

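The crop shows the dark blue, yellow, red and white lids in the bar's wells, with the rack empty and its knob at left. Pocket spacing measures 62 mm and lid spacing 62 mm, so both fit the given sizes. I'll turn the tool and go above the white jar.

Emit:
servo_tool --commands '[0,0,0,0,0,-0.0192,0.5,0,0,0,0,0,-0.0192,0.5,0,0,0,0,0,-0.0192,0.5,0,0,0,0,0,-0.0192,0.5,0,0,0,0,0,-0.0192,0.5,0,0,0,0,0,-0.0192,0.5,0,0,0,0,0,-0.0192,0.5,0,0,0,0,0,-0.0192,0.5,0,0,0,0,0,-0.0192,0.5,0.03,0.016,0,0,0,0,0.5,0.06,0.032,0,0,0,0,0.5,0.06,0.032,0,0,0,0,0.5]' --force 40

```text
t: 1.4
tcp_pos: [0.246, -0.5261, 0.2311]
tool_rot: [0.766, 0.642, 0.0, -0.0]
force: [0.9, -0.2, -0.1]
finger_gap: 0.751
gripper_force: 0.0
```

Emit:
servo_tool --commands '[0.07,0.037,0,0,0,0,0.5,0.07,0.037,0,0,0,0,0.5,0.07,0.037,0,0,0,0,0.5,0.07,0.037,0,0,0,0,0.5,0.07,0.037,0,0,0,0,0.5,0.07,0.037,0,0,0,0,0.5,0.07,0.037,0,0,0,0,0.5,0.07,0.037,0,0,0,0,0.5,0.07,0.037,0,0,0,0,0.5,0.07,0.037,0,0,0,0,0.5,0.07,0.037,0,0,0,0,0.5,0.07,0.037,0,0,0,0,0.5]'

```text
t: 2.4
tcp_pos: [0.5361, -0.1478, 0.2315]
tool_rot: [0.765, 0.643, 0.0, -0.0]
force: [1.1, -0.6, -0.5]
finger_gap: 0.751
gripper_force: 0.0
```

```bash
cat > d.py <<'E'
# usage: d.py place-name z : delta in tool shares, yaw error of tool y in turns about tool z
import sys
from h import *
from scipy.spatial.transform import Rotation as R
T=dict(white=(.620,-.038,-.168),red=(.631,.023,-.168),yellow=(.641,.084,-.168),blue=(.6517,.1487,-.168),
 p1=(.4794,.0348,.094),p2=(.4853,-.0275,.094),p3=(.4912,-.0885,.094),p4=(.4968,-.1505,.094))
s=manip.sense();M=R.from_quat(s["tool_rot"]).as_matrix()
print("t %.2f"%s["t"],"tcp",s["tcp_pos"].round(4),"F",s["force"].round(1),"gap %.3f grip %.1f"%(s["finger_gap"],s["gripper_force"]),"tilt",(M[:2,2]).round(4))
a=np.arctan2(M[1,1],M[0,1])
for n in sys.argv[1:-1]:
    x,y,w=T[n];z=float(sys.argv[-1]);d=np.array([x,y,z])-s["tcp_pos"]
    dw=w-a;Mn=R.from_rotvec([0,0,dw]).as_matrix()@M
    print(n,"turn rz share %.4f"%(-dw/2/np.pi),"shift before turn",(M.T@d/.5).round(4),"after turn",(Mn.T@d/.5).round(4))
E
python3 d.py white 0.03
```

```text
t 2.40 tcp [ 0.5361 -0.1478  0.2315] F [ 1.1 -0.6 -0.5] gap 0.751 grip 0.0 tilt [-0.0001  0.0004]
white turn rz share -0.0008 shift before turn [0.245  0.1277 0.4031] after turn [0.2444 0.1288 0.4031]
```

Emit:
servo_tool --commands '[0.07,0.037,0,0,0,-0.0008,0.5,0.07,0.037,0,0,0,0,0.5,0.06,0.03,0,0,0,0,0.5,0.0445,0.0245,0,0,0,0,0.5,0,0,0.05,0,0,0,0.5,0,0,0.07,0,0,0,0.5,0,0,0.06,0,0,0,0.5,0,0,0.02,0,0,0,0.5,0,0,0,0,0,0,0.5]'

```text
t: 3.15
tcp_pos: [0.6165, -0.0395, 0.1284]
tool_rot: [0.763, 0.646, -0.002, -0.003]
force: [0.1, 0.5, 0.4]
finger_gap: 0.753
gripper_force: 0.0
```

```bash
python3 d.py white 0.03; python3 - <<'E'
from h import *
s=manip.snapshot("side");c=cv2.resize(s["img"][130:290,230:430],None,fx=3.5,fy=3.5,interpolation=cv2.INTER_CUBIC);cv2.imwrite("pics/app.png",c[:,:,::-1])
E
```

```text
t 3.15 tcp [ 0.6165 -0.0395  0.1284] F [0.1 0.5 0.4] gap 0.753 grip 0.0 tilt [-0.0073  0.002 ]
white turn rz share 0.0002 shift before turn [0.0039 0.0079 0.1967] after turn [0.0039 0.0079 0.1967]
```

View pics/app.png

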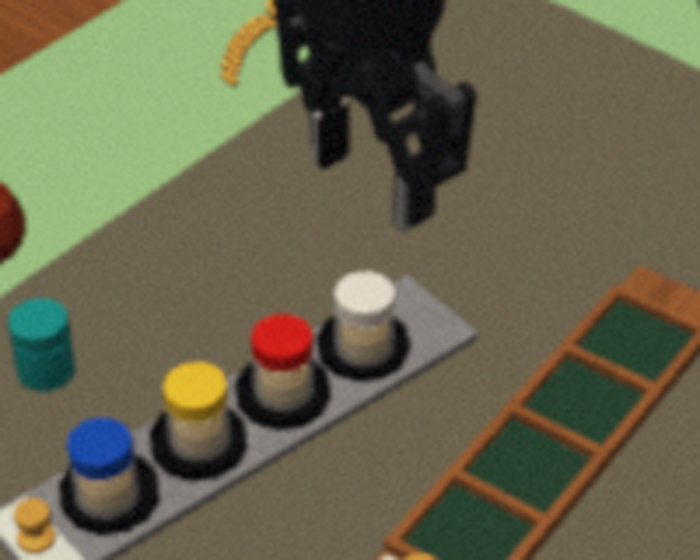

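The fingers straddle the white jar (lid at about (365,290) in the crop), across the row as planned. Descending.

Emit:
servo_tool --commands '[0.002,0.004,0.03,0,0,0,0.5,0,0,0.05,0,0,0,0.5,0,0,0.04,0,0,0,0.5,0,0,0.02,0,0,0,0.5,0,0,0.01,0,0,0,0.5,0,0,0,0,0,0,0.5,0,0,0,0,0,0,0.5]'

```text
t: 3.78
tcp_pos: [0.6225, -0.0405, 0.0578]
tool_rot: [0.763, 0.646, 0.001, 0.001]
force: [0.2, -0.2, -0.6]
finger_gap: 0.752
gripper_force: 0.0
```

```bash
python3 d.py white 0.03
```

```text
t 3.78 tcp [ 0.6225 -0.0405  0.0578] F [ 0.2 -0.2 -0.6] gap 0.752 grip 0.0 tilt [ 0.0026 -0.0006]
white turn rz share 0.0004 shift before turn [ 0.0042 -0.006   0.0555] after turn [ 0.0042 -0.006   0.0555]
```

Emit:
servo_tool --commands '[0.004,-0.004,0.02,0,0,0,0.5,0,0,0.02,0,0,0,0.5,0,0,0.015,0,0,0,0.5,0,0,0,0,0,0,0.5,0,0,0,0,0,0,0.2,0,0,0,0,0,0,0,0,0,0,0,0,0,-0.3,0,0,0,0,0,0,-0.6,0,0,0,0,0,0,-0.6,0,0,0,0,0,0,-0.6,0,0,0,0,0,0,-0.6,0,0,0,0,0,0,-0.6]' --force 35

```text
t: 4.78
tcp_pos: [0.62, -0.038, 0.0291]
tool_rot: [0.763, 0.646, 0.0, 0.0]
force: [0.1, 0.8, 0.5]
finger_gap: 0.406
gripper_force: 35.0
```

```bash
python3 d.py white 0.03
```

```text
t 4.78 tcp [ 0.62   -0.038   0.0291] F [0.1 0.8 0.5] gap 0.406 grip 35.0 tilt [ 0.0007 -0.0002]
white turn rz share 0.0004 shift before turn [ 0.     -0.0001 -0.0018] after turn [ 0.     -0.0001 -0.0018]
```

Emit:
servo_tool --commands '[0,0,-0.01,0,0,0,-0.6,0,0,-0.03,0,0,0,-0.6,0,0,-0.05,0,0,0,-0.6,0,0,-0.05,0,0,0,-0.6,0,0,-0.04,0,0,0,-0.6,0,0,-0.02,0,0,0,-0.6,0,0,0,0,0,-0.007,-0.6,0,0,0,0,0,-0.014,-0.6,0,0,0,0,0,-0.014,-0.6,0,0,0,0,0,-0.007,-0.6]'

```text
t: 5.62
tcp_pos: [0.6191, -0.0378, 0.1284]
tool_rot: [0.67, 0.742, -0.0, -0.001]
force: [-1.0, 0.1, -1.9]
finger_gap: 0.411
gripper_force: 35.1
```

Emit:
servo_tool --commands '[0.008,-0.012,0,0,0,0,-0.6,0.02,-0.03,0,0,0,0,-0.6,0.034,-0.053,0,0,0,0,-0.6,0.034,-0.053,0,0,0,0,-0.6,0.034,-0.053,0,0,0,0,-0.6,0.023,-0.035,0,0,0,0,-0.6,0.012,-0.02,0,0,0,0,-0.6,0.006,-0.01,0,0,0,0,-0.6,0,0,0,0,0,0,-0.6,0,0,0,0,0,0,-0.6]'

```text
t: 6.45
tcp_pos: [0.4806, 0.0336, 0.1291]
tool_rot: [0.672, 0.741, 0.001, 0.001]
force: [1.1, -0.4, -0.8]
finger_gap: 0.412
gripper_force: 35.1
```

```bash
python3 d.py p1 0.0265; python3 - <<'E'
from h import *
s=manip.snapshot("side");c=cv2.resize(s["img"][110:330,210:450],None,fx=2.7,fy=2.7,interpolation=cv2.INTER_CUBIC);cv2.imwrite("pics/carry.png",c[:,:,::-1])
E
```

```text
t 6.45 tcp [0.4806 0.0336 0.1291] F [ 1.1 -0.4 -0.8] gap 0.412 grip 35.1 tilt [ 0.0025 -0.0005]
p1 turn rz share 0.0007 shift before turn [ 0.0028 -0.0027  0.2051] after turn [ 0.0028 -0.0027  0.2051]
```

View pics/carry.png

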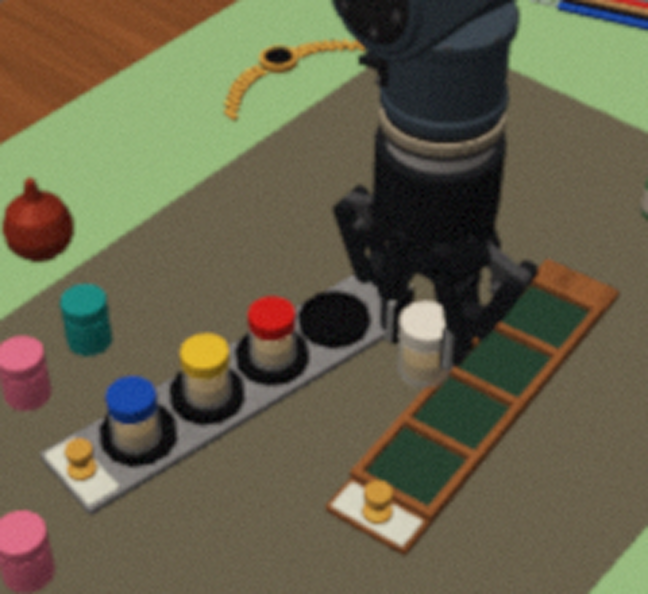

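The white jar hangs upright in the fingers (423,345 in the crop), and the other jars are undisturbed. Lowering it into pocket 1.

Emit:
servo_tool --commands '[0.002,-0.001,0.02,0,0,0,-0.6,0,0,0.04,0,0,0,-0.6,0,0,0.05,0,0,0,-0.6,0,0,0.04,0,0,0,-0.6,0,0,0.025,0,0,0,-0.6,0,0,0.015,0,0,0,-0.6,0,0,0,0,0,0,-0.6,0,0,0,0,0,0,-0.6]'

```text
t: 7.17
tcp_pos: [0.4793, 0.0346, 0.0336]
tool_rot: [0.672, 0.741, 0.0, 0.0]
force: [-0.1, -0.4, -1.6]
finger_gap: 0.409
gripper_force: 35.1
```

```bash
python3 d.py p1 0.0265
```

```text
t 7.17 tcp [0.4793 0.0346 0.0336] F [-0.1 -0.4 -1.6] gap 0.409 grip 35.1 tilt [ 0.0006 -0.0001]
p1 turn rz share 0.0007 shift before turn [0.0005 0.0002 0.0142] after turn [0.0005 0.0002 0.0142]
```

Emit:
servo_tool --commands '[0,0,0.005,0,0,0,-0.6,0,0,0.004,0,0,0,-0.6,0,0,0.003,0,0,0,-0.6,0,0,0.002,0,0,0,-0.6,0,0,0,0,0,0,-0.6,0,0,0,0,0,0,-0.6]'

```text
t: 7.67
tcp_pos: [0.4785, 0.035, 0.027]
tool_rot: [0.671, 0.741, 0.0, 0.0]
force: [0.0, -1.0, -1.7]
finger_gap: 0.41
gripper_force: 35.1
```

```bash
python3 d.py p1 0.0265
```

```text
t 7.67 tcp [0.4785 0.035  0.027 ] F [ 0.  -1.  -1.7] gap 0.410 grip 35.1 tilt [ 0.0003 -0.    ]
p1 turn rz share 0.0007 shift before turn [-0.0006  0.0018  0.001 ] after turn [-0.0006  0.0018  0.001 ]
```

Emit:
servo_tool --commands '[0,0,0.002,0,0,0,-0.6,0,0,0,0,0,0,-0.6,0,0,0,0,0,0,-0.1,0,0,0,0,0,0,0.1,0,0,0,0,0,0,0.3,0,0,0,0,0,0,0.5,0,0,0,0,0,0,0.5,0,0,0,0,0,0,0.5]'

```text
t: 8.33
tcp_pos: [0.4784, 0.035, 0.0258]
tool_rot: [0.671, 0.741, -0.0, -0.0]
force: [0.2, -0.0, 0.1]
finger_gap: 0.748
gripper_force: 0.0
```

Emit:
servo_tool --commands '[0,0,-0.02,0,0,0,0.5,0,0,-0.05,0,0,0,0.5,0,0,-0.07,0,0,0,0.5,0,0,-0.06,0,0,0,0.5,0,0,0,0,0,0.014,0.5,0,0,0,0,0,0.014,0.5,0,0,0,0,0,0.013,0.5,0.003,0.03,0,0,0,0,0.5,0.006,0.07,0,0,0,0,0.5,0.006,0.07,0,0,0,0,0.5,0.006,0.07,0,0,0,0,0.5,0.005,0.05,0,0,0,0,0.5]'

```text
t: 9.33
tcp_pos: [0.6269, 0.0244, 0.1271]
tool_rot: [0.761, 0.649, 0.001, 0.001]
force: [0.3, -0.0, -0.2]
finger_gap: 0.748
gripper_force: 0.0
```

Emit:
servo_tool --commands '[0.001,0.014,0,0,0,0,0.5,0,0,0,0,0,0,0.5,0,0,0,0,0,0,0.5]'

```text
t: 9.58
tcp_pos: [0.6289, 0.0245, 0.1257]
tool_rot: [0.761, 0.649, -0.001, -0.001]
force: [-1.2, 0.5, 0.3]
finger_gap: 0.755
gripper_force: 0.0
```

```bash
python3 d.py red 0.029; python3 - <<'E'
from h import *
s=manip.snapshot("side");c=cv2.resize(s["img"][110:330,210:450],None,fx=2.7,fy=2.7,interpolation=cv2.INTER_CUBIC);cv2.imwrite("pics/p1.png",c[:,:,::-1])
E
```

```text
t 9.58 tcp [0.6289 0.0245 0.1257] F [-1.2  0.5  0.3] gap 0.755 grip 0.0 tilt [-0.0027  0.0004]
red turn rz share 0.0015 shift before turn [-0.0023  0.0051  0.1933] after turn [-0.0022  0.0051  0.1933]
```

View pics/p1.png

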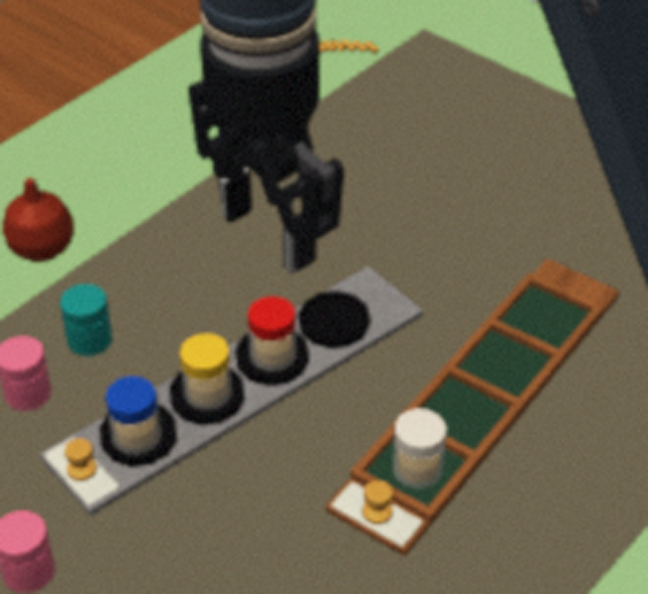

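White stands upright in pocket 1 (418,450 in the crop), clear of the walls. Next is red.

Emit:
servo_tool --commands '[-0.001,0.002,0.03,0,0,0.0015,0.5,0,0,0.05,0,0,0,0.5,0,0,0.05,0,0,0,0.5,0,0,0.03,0,0,0,0.5,0,0,0.02,0,0,0,0.5,0,0,0.012,0,0,0,0.5,0,0,0,0,0,0,0.5,0,0,0,0,0,0,0.5]'

```text
t: 10.3
tcp_pos: [0.6314, 0.0236, 0.0304]
tool_rot: [0.764, 0.645, 0.0, 0.0]
force: [0.6, 0.3, 0.8]
finger_gap: 0.751
gripper_force: 0.0
```

```bash
python3 d.py red 0.029
```

```text
t 10.30 tcp [0.6314 0.0236 0.0304] F [0.6 0.3 0.8] gap 0.751 grip 0.0 tilt [ 0.0003 -0.0001]
red turn rz share -0.0000 shift before turn [-0.0014 -0.0006  0.0028] after turn [-0.0014 -0.0006  0.0028]
```

Emit:
servo_tool --commands '[0,0,0.003,0,0,0,0.2,0,0,0,0,0,0,0,0,0,0,0,0,0,-0.3,0,0,0,0,0,0,-0.6,0,0,0,0,0,0,-0.6,0,0,0,0,0,0,-0.6,0,0,0,0,0,0,-0.6,0,0,0,0,0,0,-0.6]' --force 35

```text
t: 10.97
tcp_pos: [0.6322, 0.0235, 0.0294]
tool_rot: [0.764, 0.645, 0.001, 0.001]
force: [-1.2, 0.1, 6.6]
finger_gap: 0.414
gripper_force: 35.3
```

Emit:
servo_tool --commands '[0,0,-0.01,0,0,0,-0.6,0,0,-0.03,0,0,0,-0.6,0,0,-0.05,0,0,0,-0.6,0,0,-0.05,0,0,0,-0.6,0,0,-0.04,0,0,0,-0.6,0,0,-0.02,0,0,0,-0.6,0,0,0,0,0,-0.007,-0.6,0,0,0,0,0,-0.014,-0.6,0,0,0,0,0,-0.014,-0.6,0,0,0,0,0,-0.0065,-0.6]'

```text
t: 11.8
tcp_pos: [0.6308, 0.0237, 0.1277]
tool_rot: [0.672, 0.74, -0.0, -0.001]
force: [0.2, 0.4, -0.4]
finger_gap: 0.41
gripper_force: 35.0
```

Emit:
servo_tool --commands '[-0.004,-0.015,0,0,0,0,-0.6,-0.009,-0.035,0,0,0,0,-0.6,-0.014,-0.058,0,0,0,0,-0.6,-0.014,-0.058,0,0,0,0,-0.6,-0.014,-0.058,0,0,0,0,-0.6,-0.01,-0.042,0,0,0,0,-0.6,-0.006,-0.024,0,0,0,0,-0.6,-0.002,-0.01,0,0,0,0,-0.6,0,0,0,0,0,0,-0.6,0,0,0,0,0,0,-0.6]'

```text
t: 12.63
tcp_pos: [0.4862, -0.0268, 0.1284]
tool_rot: [0.674, 0.739, 0.0, 0.0]
force: [0.2, -0.7, -0.8]
finger_gap: 0.409
gripper_force: 35.1
```

```bash
python3 d.py p2 0.026
```

```text
t 12.63 tcp [ 0.4862 -0.0268  0.1284] F [ 0.2 -0.7 -0.8] gap 0.409 grip 35.1 tilt [ 0.0012 -0.0002]
p2 turn rz share -0.0004 shift before turn [-0.0012 -0.0021  0.2048] after turn [-0.0012 -0.0021  0.2048]
```

Emit:
servo_tool --commands '[-0.001,-0.001,0.02,0,0,0,-0.6,0,0,0.04,0,0,0,-0.6,0,0,0.05,0,0,0,-0.6,0,0,0.04,0,0,0,-0.6,0,0,0.025,0,0,0,-0.6,0,0,0.015,0,0,0,-0.6,0,0,0.005,0,0,0,-0.6,0,0,0.004,0,0,0,-0.6,0,0,0.002,0,0,0,-0.6,0,0,0,0,0,0,-0.6,0,0,0,0,0,0,-0.6]'

```text
t: 13.55
tcp_pos: [0.4857, -0.0272, 0.0285]
tool_rot: [0.674, 0.739, 0.0, 0.001]
force: [0.0, 0.3, -0.2]
finger_gap: 0.411
gripper_force: 35.0
```

```bash
python3 d.py p2 0.026
```

```text
t 13.55 tcp [ 0.4857 -0.0272  0.0285] F [ 0.   0.3 -0.2] gap 0.411 grip 35.0 tilt [ 0.0016 -0.0005]
p2 turn rz share -0.0002 shift before turn [-0.0004 -0.0008  0.005 ] after turn [-0.0004 -0.0008  0.005 ]
```

Emit:
servo_tool --commands '[0,0,0.003,0,0,0,-0.6,0,0,0.002,0,0,0,-0.6,0,0,0,0,0,0,-0.6,0,0,0,0,0,0,-0.1,0,0,0,0,0,0,0.1,0,0,0,0,0,0,0.3,0,0,0,0,0,0,0.5,0,0,0,0,0,0,0.5,0,0,0,0,0,0,0.5]'

```text
t: 14.3
tcp_pos: [0.485, -0.0271, 0.0252]
tool_rot: [0.674, 0.739, -0.0, -0.0]
force: [0.2, 0.6, -0.3]
finger_gap: 0.752
gripper_force: 0.0
```

Emit:
servo_tool --commands '[0,0,-0.02,0,0,0,0.5,0,0,-0.05,0,0,0,0.5,0,0,-0.07,0,0,0,0.5,0,0,-0.06,0,0,0,0.5,0,0,0,0,0,0.014,0.5,0,0,0,0,0,0.014,0.5,0,0,0,0,0,0.0135,0.5,0.03,0.03,0,0,0,0,0.5,0.055,0.055,0,0,0,0,0.5,0.055,0.055,0,0,0,0,0.5,0.055,0.055,0,0,0,0,0.5,0.045,0.045,0,0,0,0,0.5]'

```text
t: 15.3
tcp_pos: [0.6255, 0.0727, 0.1264]
tool_rot: [0.764, 0.645, 0.001, 0.001]
force: [0.3, 0.1, 0.6]
finger_gap: 0.751
gripper_force: 0.0
```

Emit:
servo_tool --commands '[0.025,0.023,0,0,0,0,0.5,0.006,0.006,0,0,0,0,0.5,0,0,0,0,0,0,0.5,0,0,0,0,0,0,0.5]'

```text
t: 15.63
tcp_pos: [0.6388, 0.0835, 0.1252]
tool_rot: [0.764, 0.645, -0.001, -0.001]
force: [-0.1, 0.4, 0.3]
finger_gap: 0.752
gripper_force: 0.0
```

```bash
python3 d.py yellow 0.029; python3 - <<'E'
from h import *
s=manip.snapshot("side");c=cv2.resize(s["img"][110:330,210:450],None,fx=2.7,fy=2.7,interpolation=cv2.INTER_CUBIC);cv2.imwrite("pics/p2.png",c[:,:,::-1])
E
```

```text
t 15.63 tcp [0.6388 0.0835 0.1252] F [-0.1  0.4  0.3] gap 0.752 grip 0.0 tilt [-0.0024 -0.0003]
yellow turn rz share -0.0000 shift before turn [0.0018 0.0046 0.1924] after turn [0.0018 0.0046 0.1924]
```

View pics/p2.png

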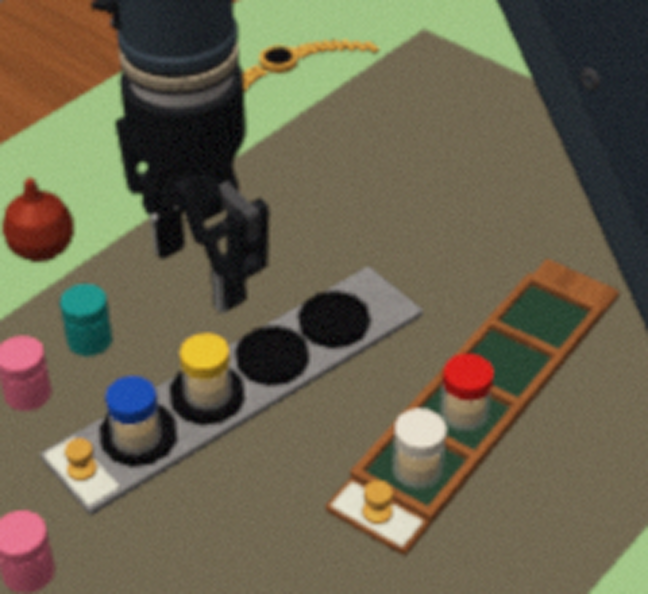

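Red stands upright in pocket 2 (467,395 in the crop). Next is yellow.

Emit:
servo_tool --commands '[0.001,0.002,0.03,0,0,0,0.5,0,0,0.05,0,0,0,0.5,0,0,0.05,0,0,0,0.5,0,0,0.03,0,0,0,0.5,0,0,0.02,0,0,0,0.5,0,0,0.012,0,0,0,0.5,0,0,0,0,0,0,0.5,0,0,0,0,0,0,0.5]'

```text
t: 16.35
tcp_pos: [0.6416, 0.0838, 0.0299]
tool_rot: [0.764, 0.645, 0.0, 0.0]
force: [1.2, 0.6, -0.0]
finger_gap: 0.752
gripper_force: 0.0
```

```bash
python3 d.py yellow 0.029
```

```text
t 16.35 tcp [0.6416 0.0838 0.0299] F [ 1.2  0.6 -0. ] gap 0.752 grip 0.0 tilt [ 0.0006 -0.    ]
yellow turn rz share -0.0001 shift before turn [ 0.0001 -0.0013  0.0019] after turn [ 0.0001 -0.0013  0.0019]
```

Emit:
servo_tool --commands '[0,0,0.002,0,0,0,0.2,0,0,0,0,0,0,0,0,0,0,0,0,0,-0.3,0,0,0,0,0,0,-0.6,0,0,0,0,0,0,-0.6,0,0,0,0,0,0,-0.6,0,0,0,0,0,0,-0.6,0,0,0,0,0,0,-0.6]' --force 35

```text
t: 17.02
tcp_pos: [0.6422, 0.0843, 0.0295]
tool_rot: [0.764, 0.645, 0.001, 0.001]
force: [0.2, -0.2, 6.0]
finger_gap: 0.408
gripper_force: 35.3
```

Emit:
servo_tool --commands '[0,0,-0.01,0,0,0,-0.6,0,0,-0.03,0,0,0,-0.6,0,0,-0.05,0,0,0,-0.6,0,0,-0.05,0,0,0,-0.6,0,0,-0.04,0,0,0,-0.6,0,0,-0.02,0,0,0,-0.6,0,0,0,0,0,-0.007,-0.6,0,0,0,0,0,-0.014,-0.6,0,0,0,0,0,-0.014,-0.6,0,0,0,0,0,-0.0065,-0.6]'

```text
t: 17.85
tcp_pos: [0.6408, 0.0843, 0.1277]
tool_rot: [0.672, 0.74, -0.0, -0.001]
force: [0.1, 0.5, -1.2]
finger_gap: 0.408
gripper_force: 35.0
```

Emit:
servo_tool --commands '[-0.015,-0.016,0,0,0,0,-0.6,-0.035,-0.037,0,0,0,0,-0.6,-0.055,-0.058,0,0,0,0,-0.6,-0.055,-0.058,0,0,0,0,-0.6,-0.055,-0.058,0,0,0,0,-0.6,-0.055,-0.058,0,0,0,0,-0.6,-0.03,-0.031,0,0,0,0,-0.6,-0.01,-0.01,0,0,0,0,-0.6,-0.005,-0.005,0,0,0,0,-0.6,0,0,0,0,0,0,-0.6,0,0,0,0,0,0,-0.6]'

```text
t: 18.77
tcp_pos: [0.492, -0.0875, 0.1283]
tool_rot: [0.674, 0.739, 0.0, 0.0]
force: [-0.1, 0.7, -1.1]
finger_gap: 0.411
gripper_force: 35.1
```

```bash
python3 d.py p3 0.026
```

```text
t 18.77 tcp [ 0.492  -0.0875  0.1283] F [-0.1  0.7 -1.1] gap 0.411 grip 35.1 tilt [ 0.0009 -0.0001]
p3 turn rz share -0.0002 shift before turn [-0.0018 -0.0019  0.2047] after turn [-0.0018 -0.0019  0.2047]
```

Emit:
servo_tool --commands '[-0.001,-0.001,0.02,0,0,0,-0.6,0,0,0.04,0,0,0,-0.6,0,0,0.05,0,0,0,-0.6,0,0,0.04,0,0,0,-0.6,0,0,0.025,0,0,0,-0.6,0,0,0.015,0,0,0,-0.6,0,0,0.005,0,0,0,-0.6,0,0,0.004,0,0,0,-0.6,0,0,0.002,0,0,0,-0.6,0,0,0,0,0,0,-0.6,0,0,0,0,0,0,-0.6]'

```text
t: 19.68
tcp_pos: [0.4913, -0.0885, 0.0285]
tool_rot: [0.674, 0.739, 0.0, 0.001]
force: [-0.3, -1.0, -0.3]
finger_gap: 0.409
gripper_force: 35.1
```

```bash
python3 d.py p3 0.026
```

```text
t 19.68 tcp [ 0.4913 -0.0885  0.0285] F [-0.3 -1.  -0.3] gap 0.409 grip 35.1 tilt [ 0.0014 -0.0006]
p3 turn rz share -0.0002 shift before turn [ 0.     -0.0002  0.005 ] after turn [ 0.     -0.0002  0.005 ]
```

Emit:
servo_tool --commands '[0,0,0.003,0,0,0,-0.6,0,0,0.002,0,0,0,-0.6,0,0,0,0,0,0,-0.6,0,0,0,0,0,0,-0.1,0,0,0,0,0,0,0.1,0,0,0,0,0,0,0.3,0,0,0,0,0,0,0.5,0,0,0,0,0,0,0.5,0,0,0,0,0,0,0.5]'

```text
t: 20.43
tcp_pos: [0.4907, -0.0884, 0.0252]
tool_rot: [0.674, 0.739, -0.0, -0.0]
force: [0.4, 0.6, -0.8]
finger_gap: 0.749
gripper_force: 0.0
```

Emit:
servo_tool --commands '[0,0,-0.02,0,0,0,0.5,0,0,-0.05,0,0,0,0.5,0,0,-0.07,0,0,0,0.5,0,0,-0.06,0,0,0,0.5,0,0,0,0,0,0.014,0.5,0,0,0,0,0,0.014,0.5,0,0,0,0,0,0.0135,0.5,0.03,0.014,0,0,0,0,0.5,0.065,0.03,0,0,0,0,0.5,0.065,0.03,0,0,0,0,0.5,0.065,0.03,0,0,0,0,0.5,0.065,0.03,0,0,0,0,0.5]'

```text
t: 21.43
tcp_pos: [0.5816, 0.0447, 0.1261]
tool_rot: [0.764, 0.645, 0.0, 0.0]
force: [-0.2, -1.3, -0.5]
finger_gap: 0.751
gripper_force: 0.0
```

Emit:
servo_tool --commands '[0.065,0.03,0,0,0,0,0.5,0.065,0.03,0,0,0,0,0.5,0.065,0.03,0,0,0,0,0.5,0.03,0.012,0,0,0,0,0.5,0.006,0.002,0,0,0,0,0.5,0,0,0,0,0,0,0.5,0,0,0,0,0,0,0.5]'

```text
t: 22.02
tcp_pos: [0.6506, 0.1478, 0.1253]
tool_rot: [0.764, 0.645, -0.001, -0.0]
force: [0.1, -0.2, -0.2]
finger_gap: 0.747
gripper_force: 0.0
```

```bash
python3 d.py blue 0.029; python3 - <<'E'
from h import *
s=manip.snapshot("side");c=cv2.resize(s["img"][110:330,210:450],None,fx=2.7,fy=2.7,interpolation=cv2.INTER_CUBIC);cv2.imwrite("pics/p3.png",c[:,:,::-1])
E
```

```text
t 22.02 tcp [0.6506 0.1478 0.1253] F [ 0.1 -0.2 -0.2] gap 0.747 grip 0.0 tilt [-0.0017 -0.0006]
blue turn rz share -0.0000 shift before turn [0.0023 0.0022 0.1926] after turn [0.0023 0.0022 0.1926]
```

View pics/p3.png

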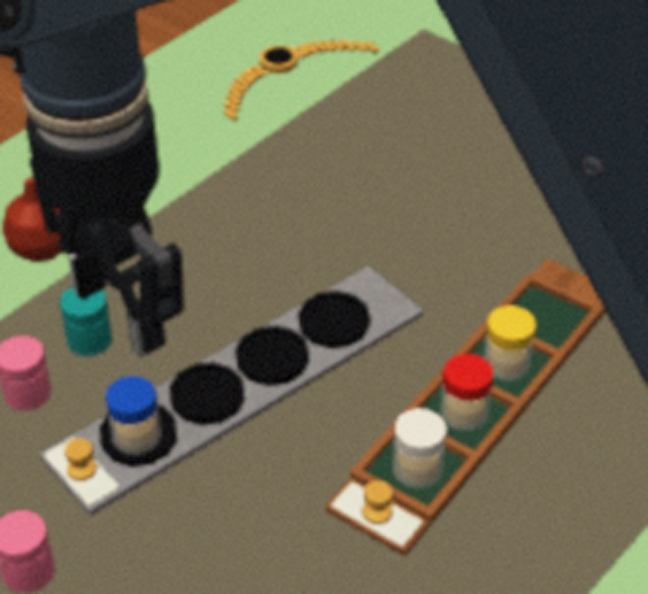

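Yellow stands upright in pocket 3 (511,345 in the crop), and the look-alikes are clear of the gripper's footprint. Next is blue.

Emit:
servo_tool --commands '[0.001,0.001,0.03,0,0,0,0.5,0,0,0.05,0,0,0,0.5,0,0,0.05,0,0,0,0.5,0,0,0.03,0,0,0,0.5,0,0,0.02,0,0,0,0.5,0,0,0.012,0,0,0,0.5,0,0,0,0,0,0,0.5,0,0,0,0,0,0,0.5]'

```text
t: 22.73
tcp_pos: [0.6526, 0.1483, 0.0299]
tool_rot: [0.764, 0.645, 0.0, 0.0]
force: [0.7, -0.2, 0.2]
finger_gap: 0.748
gripper_force: 0.0
```

```bash
python3 d.py blue 0.029
```

```text
t 22.73 tcp [0.6526 0.1483 0.0299] F [ 0.7 -0.2  0.2] gap 0.748 grip 0.0 tilt [0.0007 0.    ]
blue turn rz share -0.0002 shift before turn [ 0.0004 -0.002   0.0018] after turn [ 0.0005 -0.002   0.0018]
```

Emit:
servo_tool --commands '[0,0,0.002,0,0,0,0.2,0,0,0,0,0,0,0,0,0,0,0,0,0,-0.3,0,0,0,0,0,0,-0.6,0,0,0,0,0,0,-0.6,0,0,0,0,0,0,-0.6,0,0,0,0,0,0,-0.6,0,0,0,0,0,0,-0.6]' --force 35

```text
t: 23.4
tcp_pos: [0.653, 0.149, 0.0296]
tool_rot: [0.764, 0.645, 0.001, 0.001]
force: [-1.5, -0.5, 6.4]
finger_gap: 0.408
gripper_force: 35.5
```

Emit:
servo_tool --commands '[0,0,-0.01,0,0,0,-0.6,0,0,-0.03,0,0,0,-0.6,0,0,-0.05,0,0,0,-0.6,0,0,-0.05,0,0,0,-0.6,0,0,-0.04,0,0,0,-0.6,0,0,-0.02,0,0,0,-0.6,0,0,0,0,0,-0.007,-0.6,0,0,0,0,0,-0.014,-0.6,0,0,0,0,0,-0.014,-0.6,0,0,0,0,0,-0.0065,-0.6]'

```text
t: 24.23
tcp_pos: [0.6515, 0.1489, 0.1275]
tool_rot: [0.672, 0.74, -0.001, -0.001]
force: [-0.1, -1.2, -0.3]
finger_gap: 0.41
gripper_force: 35.0
```

Emit:
servo_tool --commands '[-0.015,-0.01,0,0,0,0,-0.6,-0.04,-0.026,0,0,0,0,-0.6,-0.06,-0.039,0,0,0,0,-0.6,-0.06,-0.039,0,0,0,0,-0.6,-0.06,-0.039,0,0,0,0,-0.6,-0.06,-0.039,0,0,0,0,-0.6,-0.06,-0.039,0,0,0,0,-0.6,-0.06,-0.039,0,0,0,0,-0.6,-0.06,-0.039,0,0,0,0,-0.6,-0.05,-0.032,0,0,0,0,-0.6,-0.03,-0.018,0,0,0,0,-0.6,-0.012,-0.007,0,0,0,0,-0.6]'

```text
t: 25.23
tcp_pos: [0.4943, -0.1527, 0.1281]
tool_rot: [0.675, 0.737, -0.0, -0.0]
force: [-0.1, 0.0, -1.1]
finger_gap: 0.41
gripper_force: 35.1
```

Emit:
servo_tool --commands '[0,0,0,0,0,0,-0.6,0,0,0,0,0,0,-0.6,0,0,0,0,0,0,-0.6]'

```text
t: 25.48
tcp_pos: [0.4965, -0.1493, 0.1282]
tool_rot: [0.673, 0.739, 0.0, -0.0]
force: [-0.5, 0.8, -2.0]
finger_gap: 0.406
gripper_force: 35.1
```

```bash
python3 d.py p4 0.026
```

```text
t 25.48 tcp [ 0.4965 -0.1493  0.1282] F [-0.5  0.8 -2. ] gap 0.406 grip 35.1 tilt [-0.0001  0.0004]
p4 turn rz share -0.0002 shift before turn [-0.0026  0.0005  0.2044] after turn [-0.0026  0.0005  0.2044]
```

Emit:
servo_tool --commands '[-0.002,0,0.02,0,0,0,-0.6,0,0,0.04,0,0,0,-0.6,0,0,0.05,0,0,0,-0.6,0,0,0.04,0,0,0,-0.6,0,0,0.025,0,0,0,-0.6,0,0,0.015,0,0,0,-0.6,0,0,0.005,0,0,0,-0.6,0,0,0.004,0,0,0,-0.6,0,0,0.002,0,0,0,-0.6,0,0,0,0,0,0,-0.6,0,0,0,0,0,0,-0.6]'

```text
t: 26.4
tcp_pos: [0.4968, -0.1515, 0.0285]
tool_rot: [0.674, 0.739, 0.0, 0.001]
force: [-0.4, 0.4, 0.0]
finger_gap: 0.406
gripper_force: 35.1
```

```bash
python3 d.py p4 0.026
```

```text
t 26.40 tcp [ 0.4968 -0.1515  0.0285] F [-0.4  0.4  0. ] gap 0.406 grip 35.1 tilt [ 0.0014 -0.0007]
p4 turn rz share -0.0002 shift before turn [0.0019 0.0002 0.005 ] after turn [0.0019 0.0002 0.005 ]
```

Emit:
servo_tool --commands '[0,0,0.003,0,0,0,-0.6,0,0,0.002,0,0,0,-0.6,0,0,0,0,0,0,-0.6,0,0,0,0,0,0,-0.1,0,0,0,0,0,0,0.1,0,0,0,0,0,0,0.3,0,0,0,0,0,0,0.5,0,0,0,0,0,0,0.5,0,0,0,0,0,0,0.5]'

```text
t: 27.15
tcp_pos: [0.4962, -0.1513, 0.0252]
tool_rot: [0.674, 0.739, -0.0, -0.0]
force: [0.4, 0.1, 0.6]
finger_gap: 0.751
gripper_force: 0.0
```

Emit:
servo_tool --commands '[0,0,-0.02,0,0,0,0.5,0,0,-0.05,0,0,0,0.5,0,0,-0.07,0,0,0,0.5,0,0,-0.07,0,0,0,0.5,0,0,-0.05,0,0,0,0.5,0,0,-0.02,0,0,0,0.5,0.03,0.03,0,0,0,0,0.5,0.06,0.05,0,0,0,0,0.5,0.06,0.05,0,0,0,0,0.5,0.06,0.05,0,0,0,0,0.5,0.06,0.05,0,0,0,0,0.5,0.03,0.03,0,0,0,0,0.5]'

```text
t: 28.15
tcp_pos: [0.613, 0.0138, 0.1649]
tool_rot: [0.673, 0.74, 0.001, -0.0]
force: [-0.6, -0.1, 0.3]
finger_gap: 0.748
gripper_force: 0.0
```

Emit:
servo_tool --commands '[0.06,0,0,0,0,0,0.5,0.07,0,0,0,0,0,0.5,0.06,0,0,0,0,0,0.5,0.02,0,0,0,0,0,0.5,0,0,0,0,0,0,0.5,0,0,0,0,0,0,0.5]'

```text
t: 28.65
tcp_pos: [0.6018, 0.1145, 0.1649]
tool_rot: [0.673, 0.74, -0.001, -0.0]
force: [0.4, -0.3, -0.4]
finger_gap: 0.745
gripper_force: 0.0
```

```bash
python3 d.py p4 0.026; python3 - <<'E'
from h import *
s=manip.snapshot("side");cv2.imwrite("pics/end.png",s["img"][:,:,::-1])
E
```

```text
t 28.65 tcp [0.6018 0.1145 0.1649] F [ 0.4 -0.3 -0.4] gap 0.745 grip 0.0 tilt [-0.0008 -0.0008]
p4 turn rz share -0.0000 shift before turn [-0.5079 -0.2586  0.2784] after turn [-0.5078 -0.2587  0.2784]
```

View pics/end.png

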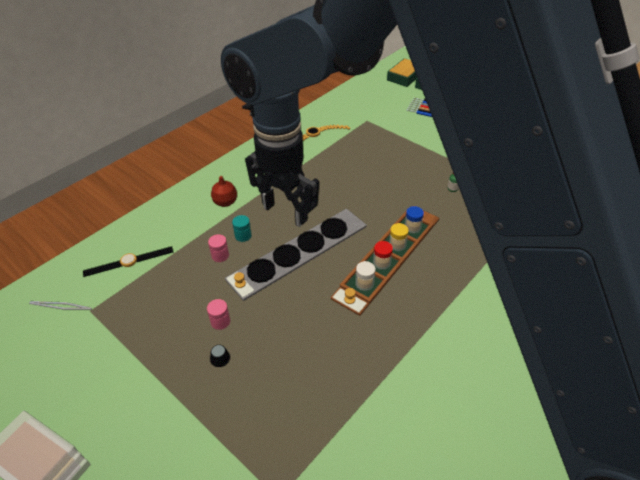

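From the rack's knob outward, white (366,275), red (383,255), yellow (399,237) and blue (415,220) stand upright in their pockets. The loupe (219,355), the look-alikes and the oil bottle (452,184) are where they were, and the robot touches nothing.

```bash
python3 -c "
from station import manip
print(manip.sign_off())"
```

```text
the job is handed in; nothing more can be done
None
```

The job is handed in: in the last picture the four jars stand upright in the rack in reverse order (white next to the knob, then red, yellow, blue), and the oil bottle and loupe were not moved; it took about 29 s of robot time.

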